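# Comb the washed spatulas into rows and tip out the stoppers

### The arm

A 6-joint arm with a two-finger parallel gripper is mounted at the origin on a cart in front of the work surface, level with it; the furniture and walls round the work are solid. World frame = base frame: x ahead of the robot, y to its left, z up, the work surface at z = 0. Lengths are in m, angles in rad, forces in N, time in s.
With the tool pointing down it reaches from about 0.325 to 0.9 m from the base axis. Payload 3.5 kg.
Tool frame: the origin (TCP) lies midway between the tips of the shut fingers; the grasp point (between the pads) lies 19 mm behind it (env.tcp_to_grasp is the distance from the TCP to the grasp point, in m); z points along the fingers, y is the line along which they close (so a half turn about z gives the same grasp; the last joint's range is limited). The gripper opens to 85 mm and grips with 20 to 120 N. Pads are 22 mm wide; open, the fingers measure 114 mm over their backs; the gripper's body (76 mm by 85 mm) begins 54 mm behind the grasp point. The pads swing forward as they close: fully open they stand 13 mm farther back than shut.
Start: joints at [-1.421, 0.276, -0.026, 1.268, 0, 1.467], TCP at [0.156, -0.605, 0.231] pointing down, gripper open.
Joint ranges: [-3.12, 3.12], [-0.85, 1.88], [-1.08, 1.24], [-1.95, 2.15], [-1.57, 1.53], [-3.14, 3.14]. Speed limits (rad/s): [2.57, 2.57, 3.14, 3.14, 3.14, 3.14].

### API

Orientations are given as a unit quaternion [w, x, y, z].
In Python, from plant import sensors, imaging, hand_in, env gives the robot as it stands.
- The arm moves only by the shell command python3 -m handwheel 'ROWS' [FORCE]. ROWS is JSON, one flat list of numbers, 7 for each row, row after row: the shift along the tool's x, y, z in mm, then the turn, a rotation vector about the tool's x, y, z in degrees, then the opening, from 0 (shut) to 1 (fully open). In form: [dx, dy, dz, wx, wy, wz, claw, dx, dy, dz, wx, wy, wz, claw, ...]. A call has 1 to 10 rows; each row is the pose to reach, as a shift and turn from the pose commanded when the call began, along the tool's axes at that moment; what a row does not reach only later rows make up. A row lasts 1/8 s, in which the tool goes at most 62.5 mm and 10.7 degrees, less where a joint would pass 70% of its speed; a pose out of reach is approached as far as the arm can. A call with a gripper value outside its range is refused whole. The fingers move at their own pace and stop on an object; FORCE is the grip in N (left out, the last holds). Time passes only in rows, so rows that repeat a pose let the fingers close. It gives the time, the measured TCP pose, the force, the opening and the grip force at its end, in the units of the state.
- sensors.get_state(): the state, without advancing time (a new reading comes with each control period).
- imaging.snapshot(name): name is "side" or "top" or "wrist"; returns a dict with "color" (420x560x3 uint8, blue, green, red), "depth" (420x560 float32, m along the optical axis (not along the pixel's ray), 0 where there is no reading), "fx", "fy", "cx", "cy" (pixels), "rvec" (rotation vector, rad) and "tvec" (3), from world to camera coordinates, as OpenCV has them. Camera axes: x right, y down, z forward; pixel columns grow to the right and rows downward; lengths in m; the calibration is good to about 2 mm. A picture is of the moment at which its call begins.
- hand_in(): hands the job in; it is judged then, once.
Trained networks look in a picture, given as the dict that the camera call returned (one of the last four; its "shot" number tells which), for a name from the list of things; names that differ only in an ending like _2 or _b are one class to them, and where a whole thing is asked for, a point or a joint stands for the part that bears it (a point fixed in the world has none). Each returns a list of dicts, best first, with "conf" (0 to 1); they miss things now and then, are a little off and sometimes report something else, mostly with a low value. They report only what shows in the picture. A call takes as long as a camera call.
- imaging.spot_in(picture, thing): "xy" ([column, row] in pixels, amid what is visible of it).
- imaging.place_of(picture, thing): "xy" ([column, row] in pixels: a listed point, or the origin of a listed thing).
The state is a dict: "time": time; "qpos": joint angles; "joint_velocities": joint speeds; "joint_torque": joint torques, N m; "ee_pos": TCP position; "ee_rot": TCP orientation; "contact_force": force on the tool from outside, world axes, zero at the start; "torque": the same for the moment, N m; "finger_gap": opening from 0.0 (shut) to 1.0 (fully open); "finger_force": force on a finger pad.
Only numpy, scipy, OpenCV 4.12 (cv2) and the standard library are available. Lean on these libraries where they do the work, as an engineer would, in place of code of your own. Each camera call takes 0.05 s, during which the arm holds its last target. There are 200 camera calls.

### The job

Finish the wash-up: with the hand rake, comb the spatulas scattered on the drying mat straight along the printed lines, one to a line and lying over it (any line), then stand the rake back in its stand. Also tip the pan of rubber stoppers so that all of them go into the bin, and lower the pan gently until it is level again. All these are clean, so touch spatulas and stoppers with the tools alone, never with the gripper, and leave the petri dish, dropper bottle and white cap alone.

Things in the scene. Friction and masses are not known exactly. Their poses are not given: they have to be found in the camera images.
- mat_centre (a point): Centre of the top face of the flat grey drying mat, fixed, 280 mm along its x by 380 mm along its y, 4 mm thick (top at z = 0.004). Four thin dark lines printed on it run along its x and mark the rows, at y = -90, -30, +30 and +90 mm in its frame.
- spatula_1_mid (a point): Middle of a thin steel lab spatula lying on the mat (may be absent): 181 mm long along its y, 18 g, a round 6 mm rod with a flat blade at each end (blade 8 mm wide, 2 mm thick, its underside 2 mm above the mat, so only something within 1.5 mm of the mat catches it). The point is half-way along, 3 mm above the mat. Does not roll freely. Slides easily when pushed from the side.
- spatula_2_mid (a point): As spatula_1_mid.
- spatula_3_mid (a point): As spatula_1_mid.
- spatula_4_mid (a point): As spatula_1_mid.
- rake_grip (a point): Grip point of the hand rake, which stands upright in its stand (z up). Black flat handle, 16 mm thick along x, 28 mm wide along y, running from 62 mm below this point to 38 mm above it. Under the handle a plate 40 mm (x) by 64 mm (y), its underside 75 mm below this point; from it two round steel teeth, 5 mm thick, point down at y = -12.5 and +12.5 mm (20 mm clear between them), their ends 115 mm below this point. 120 g. Same either way round.
- stand_mouth (a point): Centre of the mouth (upper rim, z = 0.048) of the fixed rake stand: an upright open grey box, inside 24 mm (x) by 44 mm (y), walls 4 mm, floor 44 mm below the rim, on a foot plate 70 by 84 mm. The rake's teeth hang inside and its plate rests on the rim; the rake's x lies along the stand's x (either way round).
- pan (a joint): Tilt of the steel tipping pan, rad: 0 level (resting, as found), growing as its handle end is raised, stop at 1.3. It falls back if let go. Open at the hinge end, so that its contents slide over the hinge into the bin; rubber stoppers may need a tilt of up to about 1.2 to slide out.
- pan_hinge (a point): Middle of the pan's hinge axis, which runs along this frame's y, 100 mm above the worktop. The level pan reaches 120 mm from it towards -x, 94 mm wide, walls 36 mm high; the bin lies at +x.
- pan_handle (a point): Middle of the pan's handle: a black round bar 12 mm thick, 92 mm long along y, 172 mm from the hinge (towards -x) and 20 mm above the hinge axis when the pan is level; 52 mm from the pan's end wall, carried by two thin arms at y = -44 and +44 mm. It swings with the pan about the hinge, and the bar can turn between gripping fingers.
- bin_floor (a point): Centre of the inner floor of the white open collecting bin, inside 132 mm (x) by 112 mm (y), 86 mm deep, fixed beside the pan.
- rubber_stopper_1_mid (a point): Centre of a rubber stopper, 36 mm wide, 25 mm high, standing in the pan at the start (may be absent).
- rubber_stopper_2_mid (a point): Centre of a rubber stopper, 28 mm wide, 20 mm high, standing in the pan at the start (may be absent).
- rubber_stopper_3_mid (a point): Centre of a rubber stopper, 28 mm wide, 20 mm high, standing in the pan at the start (may be absent).
- rubber_stopper_4_mid (a point): Centre of a rubber stopper, 36 mm wide, 25 mm high, standing in the pan at the start (may be absent).
- petri_near: Petri dish, 57 mm wide, 12 mm high, left of the mat, near the robot; underside centre. A bystander.
- dropper_back: Amber dropper bottle, 36 mm wide, 93 mm high, at the back; underside centre. A bystander.
- cap_back: White jar cap, 66 mm wide, 20 mm high, at the back; underside centre. A bystander.

How it is judged:
On the way:
1. the pan has been tipped by its handle (over 0.8 rad) (value of joint pan above 0.8 rad), for 0.2 s.
At the end, for the whole second after the job is handed in: Spatulas flat on the mat, within 8 degrees of the lines, middles within 13 mm sideways of a line and 90 mm lengthwise of the mat's middle, one to a line; all stoppers present at rest in the bin; pan level within 0.05 rad; rake upright in its stand within 20 mm, plate on the rim within 6 mm (angle between the y axis of each of spatula_1_mid, spatula_2_mid, spatula_3_mid, spatula_4_mid and the x axis of mat_centre, either way round below 0.14 rad and (y of spatula_1_mid in the frame of mat_centre between -0.103 and -0.077 m or y of spatula_1_mid in the frame of mat_centre between -0.043 and -0.017 m or y of spatula_1_mid in the frame of mat_centre between 0.017 and 0.043 m or y of spatula_1_mid in the frame of mat_centre between 0.077 and 0.103 m) and x of spatula_1_mid in the frame of mat_centre between -0.09 and 0.09 m and z of spatula_1_mid in the frame of mat_centre between -0.002 and 0.008 m and linear speed of each of spatula_1, spatula_2, spatula_3, spatula_4 below 0.02 m/s and (y of spatula_2_mid in the frame of mat_centre between -0.103 and -0.077 m or y of spatula_2_mid in the frame of mat_centre between -0.043 and -0.017 m or y of spatula_2_mid in the frame of mat_centre between 0.017 and 0.043 m or y of spatula_2_mid in the frame of mat_centre between 0.077 and 0.103 m) and x of spatula_2_mid in the frame of mat_centre between -0.09 and 0.09 m and z of spatula_2_mid in the frame of mat_centre between -0.002 and 0.008 m and (y of spatula_3_mid in the frame of mat_centre between -0.103 and -0.077 m or y of spatula_3_mid in the frame of mat_centre between -0.043 and -0.017 m or y of spatula_3_mid in the frame of mat_centre between 0.017 and 0.043 m or y of spatula_3_mid in the frame of mat_centre between 0.077 and 0.103 m) and x of spatula_3_mid in the frame of mat_centre between -0.09 and 0.09 m and z of spatula_3_mid in the frame of mat_centre between -0.002 and 0.008 m and (y of spatula_4_mid in the frame of mat_centre between -0.103 and -0.077 m or y of spatula_4_mid in the frame of mat_centre between -0.043 and -0.017 m or y of spatula_4_mid in the frame of mat_centre between 0.017 and 0.043 m or y of spatula_4_mid in the frame of mat_centre between 0.077 and 0.103 m) and x of spatula_4_mid in the frame of mat_centre between -0.09 and 0.09 m and z of spatula_4_mid in the frame of mat_centre between -0.002 and 0.008 m and (x of spatula_2_mid in the frame of spatula_1_mid above 0.022 m or x of spatula_2_mid in the frame of spatula_1_mid below -0.022 m) and (x of spatula_3_mid in the frame of spatula_1_mid above 0.022 m or x of spatula_3_mid in the frame of spatula_1_mid below -0.022 m) and (x of spatula_3_mid in the frame of spatula_2_mid above 0.022 m or x of spatula_3_mid in the frame of spatula_2_mid below -0.022 m) and (x of spatula_4_mid in the frame of spatula_1_mid above 0.022 m or x of spatula_4_mid in the frame of spatula_1_mid below -0.022 m) and (x of spatula_4_mid in the frame of spatula_2_mid above 0.022 m or x of spatula_4_mid in the frame of spatula_2_mid below -0.022 m) and (x of spatula_4_mid in the frame of spatula_3_mid above 0.022 m or x of spatula_4_mid in the frame of spatula_3_mid below -0.022 m) and x of rubber_stopper_1_mid in the frame of bin_floor between -0.066 and 0.066 m and y of rubber_stopper_1_mid in the frame of bin_floor between -0.056 and 0.056 m and z of rubber_stopper_1_mid in the frame of bin_floor between -0.005 and 0.075 m and linear speed of each of rubber_stopper_1, rubber_stopper_2, rubber_stopper_3, rubber_stopper_4 below 0.03 m/s and x of rubber_stopper_2_mid in the frame of bin_floor between -0.066 and 0.066 m and y of rubber_stopper_2_mid in the frame of bin_floor between -0.056 and 0.056 m and z of rubber_stopper_2_mid in the frame of bin_floor between -0.005 and 0.075 m and x of rubber_stopper_3_mid in the frame of bin_floor between -0.066 and 0.066 m and y of rubber_stopper_3_mid in the frame of bin_floor between -0.056 and 0.056 m and z of rubber_stopper_3_mid in the frame of bin_floor between -0.005 and 0.075 m and x of rubber_stopper_4_mid in the frame of bin_floor between -0.066 and 0.066 m and y of rubber_stopper_4_mid in the frame of bin_floor between -0.056 and 0.056 m and z of rubber_stopper_4_mid in the frame of bin_floor between -0.005 and 0.075 m and value of joint pan below 0.05 rad and horizontal distance between rake_grip and stand_mouth below 0.02 m and angle between rake_grip's own z axis and vertical below 0.12 rad and z of rake_grip in the frame of stand_mouth between 0.069 and 0.081 m); the robot touches nothing.
It fails at once if the gripper or arm touches a spatula (the rake alone may) (contact force between any of the fingers, the arm and spatula_1 above 0.5 N or contact force between any of the fingers, the arm and spatula_2 above 0.5 N or contact force between any of the fingers, the arm and spatula_3 above 0.5 N or contact force between any of the fingers, the arm and spatula_4 above 0.5 N).
It fails at once if the gripper or arm touches a rubber stopper (contact force between any of the fingers, the arm and rubber_stopper_1 above 0.5 N or contact force between any of the fingers, the arm and rubber_stopper_2 above 0.5 N or contact force between any of the fingers, the arm and rubber_stopper_3 above 0.5 N or contact force between any of the fingers, the arm and rubber_stopper_4 above 0.5 N).
It fails at once if the pan is let fall (drops faster than 2.5 rad/s) (velocity of joint pan below -2.5 rad/s).
It fails at once if a bystander (petri dish, dropper bottle, white cap) is moved over 25 mm (distance of any of petri_near, dropper_back, cap_back from where it was at the start of the episode above 0.025 m).
Of spatula_1, spatula_2, spatula_3, spatula_4 only 3 to 4 are there at a start; the rules pass over those that are not, and their reading is None.
Of rubber_stopper_1, rubber_stopper_2, rubber_stopper_3, rubber_stopper_4 only 2 to 4 are there at a start; the rules pass over those that are not, and their reading is None.
At some moment in a run one of spatula_1, spatula_2, spatula_3, spatula_4 may be knocked a few centimetres aside while the robot is not near it.
It also fails if it takes over 210 s, if anything falls off the work surface, if the arm or the gripper's body presses on something with over 40 N, if the wrist force passes 120 N, or if a joint passes its speed limit or range.

## Working session

There is one attempt and no reset: what is moved stays moved. The work goes in short steps, Python scripts to look and compute and a shell command to move; the robot and the scene stay as the last step left them, time stands still between calls to the robot, and variables do not carry over. Pictures are saved under pics/ and viewed, at most 14 in all, crops included, and the job is handed in when it is done.

```bash
ls; mkdir -p pics
cat > h.py <<'E'
import numpy as np,cv2
from scipy.spatial.transform import Rotation as R
from plant import sensors, imaging, env
def snap(n,save=None):
    p=imaging.snapshot(n)
    if save: cv2.imwrite('pics/'+save,p["color"])
    return p
def cam(p):
    return cv2.Rodrigues(np.array(p["rvec"],float))[0],np.array(p["tvec"],float).ravel()
def at_z(p,xy,z):
    Rm,t=cam(p); d=Rm.T@np.array([(xy[0]-p["cx"])/p["fx"],(xy[1]-p["cy"])/p["fy"],1]); c=-Rm.T@t
    return c+d*(z-c[2])/d[2]
def cloud(p):
    Rm,t=cam(p); D=p["depth"]; v,u=np.indices(D.shape)
    P=np.stack([(u-p["cx"])/p["fx"]*D,(v-p["cy"])/p["fy"]*D,D],-1)
    return (P-t)@Rm
def at_d(p,xy):
    return cloud(p)[int(xy[1]),int(xy[0])]
def tool():
    s=sensors.get_state(); q=s["ee_rot"]; return np.array(s["ee_pos"]),R.from_quat([q[1],q[2],q[3],q[0]])
E
python3 - <<'E'
from h import *
np.set_printoptions(precision=4,suppress=True)
s=sensors.get_state(); print(s["time"],s["ee_pos"],s["ee_rot"]); print(tool()[1].as_matrix())
zs=dict(mat_centre=.004,spatula_1_mid=.007,rake_grip=.123,stand_mouth=.048,pan_hinge=.1,pan_handle=.12,bin_floor=.005,rubber_stopper_1_mid=.12,petri_near=0,dropper_back=0,cap_back=0)
for n in("top","side"):
    p=snap(n,n+"0.png"); print(n,p["fx"],-cam(p)[0].T@cam(p)[1])
    for k,z in zs.items():
        for r in imaging.place_of(p,k)[:5]: print(k,np.round(r["xy"]),round(r["conf"],2),at_z(p,r["xy"],z)[:2])
E
```

```text
pics
0.0 [ 0.1562 -0.6044  0.2301] [-0.0011  0.992   0.1261 -0.    ]
[[ 0.9682  0.2501 -0.0003]
 [ 0.2501 -0.9682  0.0022]
 [ 0.0002 -0.0022 -1.    ]]
top 389.4731095304024 [ 0.4268 -0.0651  1.0529]
mat_centre [291. 230.] 0.56 [ 0.5173 -0.1063]
rake_grip [426. 226.] 0.86 [ 0.5221 -0.4254]
stand_mouth [414. 229.] 0.76 [ 0.5221 -0.4223]
stand_mouth [250. 227.] 0.26 [0.5173 0.0008]
pan_hinge [152. 187.] 0.81 [0.6081 0.2461]
pan_handle [156. 256.] 0.94 [0.4376 0.2193]
bin_floor [166. 169.] 0.87 [0.677  0.2405]
bin_floor [309. 224.] 0.71 [ 0.5317 -0.1541]
rubber_stopper_1_mid [313. 225.] 0.71 [ 0.5194 -0.154 ]
rubber_stopper_1_mid [160. 192.] 0.66 [0.5931 0.2193]
petri_near [191. 283.] 0.63 [0.3684 0.1577]
dropper_back [243. 131.] 0.5 [0.7916 0.0309]
cap_back [298. 142.] 0.77 [ 0.7646 -0.1219]
side 501.70903260756234 [ 0.2558 -0.9574  0.8542]
mat_centre [257. 254.] 0.73 [ 0.5258 -0.0998]
spatula_1_mid [308. 320.] 0.15 [ 0.5657 -0.3333]
rake_grip [307. 320.] 0.83 [ 0.5218 -0.417 ]
pan_hinge [249. 146.] 0.88 [0.6134 0.2398]
pan_handle [192. 153.] 0.77 [0.444  0.2188]
pan_handle [243. 146.] 0.53 [0.587  0.2101]
bin_floor [269. 168.] 0.92 [0.6776 0.249 ]
rubber_stopper_1_mid [236. 142.] 0.7 [0.5743 0.2359]
rubber_stopper_1_mid [244. 150.] 0.45 [0.5841 0.1898]
petri_near [176. 205.] 0.75 [0.3745 0.1589]
petri_near [234. 143.] 0.2 [0.6184 0.4268]
dropper_back [333. 205.] 0.65 [0.7898 0.0248]
dropper_back [302. 347.] 0.53 [ 0.5315 -0.3879]
cap_back [353. 242.] 0.76 [ 0.7733 -0.1325]
```

Run:
```python
import cv2
i=cv2.imread('pics/top0.png')[90:330,90:490]; cv2.imwrite('pics/t0c.png',cv2.resize(i,None,fx=2,fy=2,interpolation=cv2.INTER_CUBIC))
```

```text
(no output)
```

View pics/t0c.png

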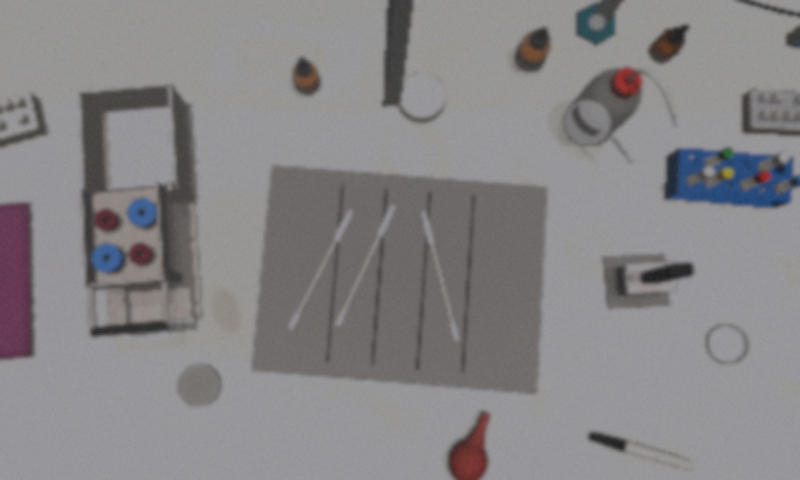

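View pics/side0.png

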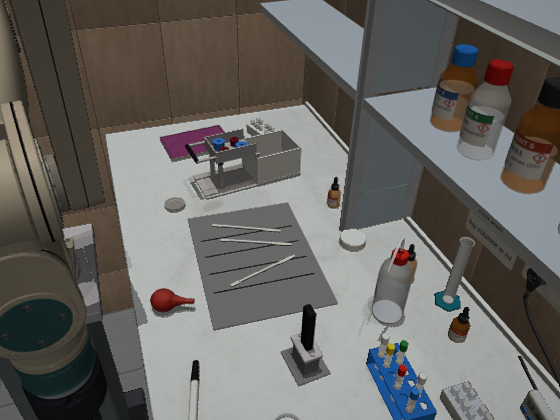

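The overhead view shows the mat with four lines and three spatulas, ends in the crop at (290,328)-(350,210), (338,325)-(393,205) and (424,210)-(458,342). The pan on the left holds four stoppers, and the rake stands at (645,280). The side view agrees with this. It also shows a shelf post behind the mat, well clear of the work.

```bash
cat >> h.py <<'E'
def mat(p):
    """mat pose (centre, x dir angle) from a picture in which the whole mat shows"""
    g=cv2.cvtColor(p["color"],cv2.COLOR_BGR2GRAY); C=cloud(p)
    m=((g>70)&(g<135)&(abs(C[...,2]-.005)<.03)).astype(np.uint8)
    m=cv2.morphologyEx(m,cv2.MORPH_CLOSE,np.ones((9,9))); m=cv2.morphologyEx(m,cv2.MORPH_OPEN,np.ones((7,7)))
    n,L,S,_=cv2.connectedComponentsWithStats(m); k=1+np.argmax(S[1:,4])
    c=max(cv2.findContours((L==k).astype(np.uint8),0,2)[0],key=cv2.contourArea)
    W=np.array([at_z(p,q[0],.004)[:2] for q in c])
    (cx,cy),(w,h),a=cv2.minAreaRect((W*1000).astype(np.float32))
    if w>h: a-=90; w,h=h,w
    return np.array([cx,cy])/1000,(a+45)%90-45,(w,h),L==k
def spats(p,c,a):
    """bright slender things on the mat: mid in mat frame (mm), angle to mat x (deg), length"""
    g=cv2.cvtColor(p["color"],cv2.COLOR_BGR2GRAY).astype(np.float32)
    out=[]; v,u=np.indices(g.shape)
    Rm,t=cam(p); d=np.stack([(u-p["cx"])/p["fx"],(v-p["cy"])/p["fy"],np.ones_like(g)],-1)@Rm; o=-Rm.T@t
    W=(o+d*((.007-o[2])/d[...,2])[...,None])[...,:2]
    M=(W-c)@R.from_euler('z',a,degrees=True).as_matrix()[:2,:2]*1000
    ins=(abs(M[...,0])<136)&(abs(M[...,1])<186)
    b=((g>np.median(g[ins])+22)&ins).astype(np.uint8)
    n,L,S,_=cv2.connectedComponentsWithStats(b,connectivity=8)
    for k in range(1,n):
        if S[k,4]<12: continue
        Q=M[L==k].astype(np.float32); (x,y),(w,h),_=cv2.minAreaRect(Q); l=max(w,h)
        vx,vy,_,_=cv2.fitLine(Q,cv2.DIST_L2,0,.01,.01).ravel()
        out.append((x,y,np.degrees(np.arctan(vy/vx)),l,S[k,4]))
    return np.round(out,1)
E
python3 - <<'E'
from h import *
np.set_printoptions(precision=4,suppress=True)
for n in("top","side"):
    p=snap(n); c,a,wh,_=mat(p); print(n,c,a,wh); print(spats(p,c,a))
p=snap("top"); C=cloud(p)
print("dropper/pan heights", [at_d(p,q) for q in [(426,226),(165,256),(150,256),(148,253)]])
E
python3 -m handwheel '[90,49,0,0,0,-10,1, 150,98,0,0,0,-20,1, 220,147,0,0,0,-30,1, 270,180,0,0,0,-40,1,300,200,0,0,0,-50,1]'
```

```text
top [ 0.5213 -0.1048] -3.448883056640625 (281.79986572265625, 382.85015869140625)
[[ 74.4  25.5 -21.1  41.8  38. ]
 [ 62.5  84.1 -23.3  41.7  38. ]
 [ 69.  -30.1  19.8  43.1  39. ]
 [-59.4  75.7 -21.1  21.4  20. ]
 [-69.2 137.7 -20.   21.3  21. ]
 [-66.4 -76.3  16.8  21.8  21. ]]
side [ 0.5196 -0.1121] -3.427490234375 (280.29620361328125, 386.6084289550781)
[[  2.1 113.1 -22.3 179.  123. ]
 [ 12.8  53.7 -20.6 179.6 137. ]
 [  6.6 -46.5  18.3 178.8 149. ]]
dropper/pan heights [array([ 0.5185, -0.411 ,  0.1577]), array([0.4393, 0.2299, 0.0025]), array([0.4371, 0.2316, 0.1234]), array([0.444 , 0.2358, 0.1265])]
time: 1.98
ee_pos: [0.4531, -0.708, 0.2313]
ee_rot: [0.0, 0.844, 0.536, -0.0]
contact_force: [-0.4, -1.7, 1.5]
finger_gap: 0.997
finger_force: 0.0
```

```bash
cat >> h.py <<'E'
def go(xyz,yaw):
    """shift (mm) and wx wy wz (deg) in the tool axes to reach a world TCP position, pointing down, tool x at yaw"""
    p,r=tool(); tgt=R.from_euler('z',yaw,degrees=True)*R.from_euler('x',180,degrees=True)
    return np.round(r.inv().apply(np.array(xyz)-p)*1000,1),np.round((r.inv()*tgt).as_rotvec(degrees=True),1)
E
python3 - <<'E'
from h import *
print(go([.50,-.42,.27],87))
E
```

```text
(array([280.6, -80.2, -38.8]), array([  0. ,   0. , -22.2]))
```

```bash
python3 -m handwheel '[55,-16,-8,0,0,-7,1, 112,-32,-16,0,0,-14,1, 168,-48,-24,0,0,-22,1, 225,-64,-32,0,0,-22,1, 280,-80,-39,0,0,-22,1, 280,-80,-39,0,0,-22,1]' >/dev/null
python3 - <<'E'
from h import *
np.set_printoptions(precision=4,suppress=True)
print(tool()[0])
p=snap("wrist","w1.png")
for k,z in (("rake_grip",.123),("stand_mouth",.048)):
    for r in imaging.place_of(p,k)[:2]: print(k,np.round(r["xy"]),r["conf"],at_z(p,r["xy"],z))
# handle top
C=cloud(p); m=(C[...,2]>.150)&(C[...,2]<.17)&(abs(C[...,0]-.52)<.06)&(abs(C[...,1]+.42)<.06)
q=C[m]; print(m.sum(), q.mean(0) if m.sum() else 0)
if m.sum()>20: print(cv2.minAreaRect((q[:,:2]*1000).astype(np.float32)))
# foot plate
E
```

```text
[ 0.5005 -0.4166  0.2717]
rake_grip [306. 194.] 0.87 [ 0.5222 -0.4261  0.123 ]
556 [ 0.5205 -0.4212  0.16  ]
((520.712646484375, -423.0331726074219), (15.873934745788574, 28.414146423339844), 4.470083713531494)
```

View pics/w1.png

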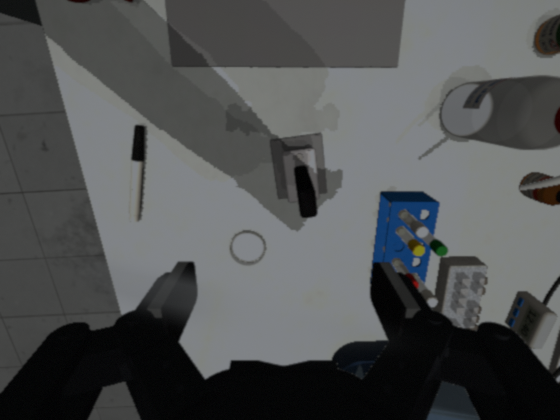

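The wrist picture shows the rake handle at about (305,190), on its stand, with nothing close to it. The fitted handle top is at (0.521,-0.423), 16x28 mm, turned 4.5°.

Run:
```python
from h import *
print(go([.5207,-.423,.106],94.5))
```

```text
(array([ -0.7,  21. , 164.3]), array([ 0.,  0., -8.]))
```

```bash
python3 -m handwheel '[-1,21,0,0,0,-8,1, -1,21,40,0,0,-8,1, -1,21,80,0,0,-8,1, -1,21,120,0,0,-8,1, -1,21,145,0,0,-8,1, -1,21,164,0,0,-8,1, -1,21,164,0,0,-8,1]'
python3 -m handwheel '[0,0,0,0,0,0,0.1, 0,0,0,0,0,0,0.05, 0,0,0,0,0,0,0, 0,0,0,0,0,0,0, 0,0,0,0,0,0,0, 0,0,0,0,0,0,0,0,0,0,0,0,0,0]' 70
```

```text
time: 3.75
ee_pos: [0.5193, -0.4226, 0.1041]
ee_rot: [-0.002, 0.679, 0.734, 0.0]
contact_force: [0.4, 0.0, 0.2]
finger_gap: 1.002
finger_force: 0.0
time: 4.62
ee_pos: [0.521, -0.4229, 0.1071]
ee_rot: [0.001, 0.679, 0.734, 0.0]
contact_force: [-0.1, 0.9, 6.0]
finger_gap: 0.181
finger_force: 68.8
```

```bash
python3 -m handwheel '[0,0,-30,0,0,0,0, 0,0,-60,0,0,0,0, 0,0,-90,0,0,0,0, 50,0,-120,0,0,0,0, 100,0,-150,0,0,0,0, 130,0,-170,0,0,0,0, 150,0,-180,0,0,0,0, 150,0,-180,0,0,0,0, 150,0,-180,0,0,0,0]'
cat >> h.py <<'E'
MC=np.array([.5205,-.1085]); MA=-3.44
def m2w(x,y): return MC+R.from_euler('z',MA,degrees=True).as_matrix()[:2,:2]@np.array([x,y])/1000
E
python3 - <<'E'
from h import *
np.set_printoptions(precision=4,suppress=True)
p=snap("wrist","w2.png"); c,a,wh,_=mat(p); print(c,a,wh); print(spats(p,MC,MA))
for n in ("top","side"):
    p=snap(n); print(n,spats(p,MC,MA))
E
```

```text
time: 5.75
ee_pos: [0.5085, -0.2735, 0.2849]
ee_rot: [-0.001, 0.679, 0.734, -0.0]
contact_force: [-0.0, -0.8, -1.9]
finger_gap: 0.182
finger_force: 68.4
[ 0.4483 -0.2082] 4.491372585296631 (250.8074493408203, 446.1304931640625)
[[ 70.8  29.2 -20.   54.6 342. ]
 [  5.  -49.7  18.6 182.5 782. ]]
top [[ 74.   30.2 -22.   46.7  50. ]
 [ 63.3  88.2 -22.   46.5  52. ]
 [ 69.6 -26.6  20.4  43.2  43. ]
 [-23.2  68.  -20.2 100.8  54. ]
 [-33.2 128.1 -22.3 101.6  58. ]
 [-65.9 -72.6  16.8  21.8  21. ]]
side [[-18.6 119.1 -21.8 134.8 101. ]
 [-11.   60.5 -19.8 129.2 101. ]
 [ 83.5  24.6 -19.9  27.7  28. ]
 [  6.  -50.2  18.3 178.8 147. ]]
```

View pics/w2.png

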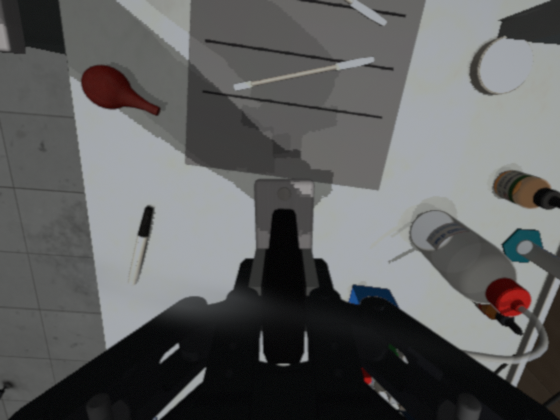

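The rake hangs upright in the fingers, its plate at about (285,200). Spatula C runs (237,87)-(372,62) between the lines through (205,41)-(393,69) and (203,91)-(382,117).

Run:
```python
from h import *
np.set_printoptions(precision=4,suppress=True)
Rz=R.from_euler('z',MA,degrees=True).as_matrix()[:2,:2]
w=snap("wrist")
for xy in [(203,91),(382,117),(205,41),(393,69),(406,15)]: print((at_z(w,xy,.004)[:2]-MC)@Rz*1000)
print("rake start C",go([*m2w(5+11,-49.7+3.7),.160],66),tool()[0])
p=snap("top"); 
for xy in [(343,185),(327,361),(387,190),(373,365),(431,192),(418,369),(474,196),(463,371)]: print((at_z(p,(xy[0]/2+90,xy[1]/2+90),.004)[:2]-MC)@Rz*1000)
```

```text
[-120.3283  -88.4095]
[119.2513 -88.1693]
[-121.0754  -29.395 ]
[119.0047 -28.4552]
[119.5056  32.5856]
rake start C (array([115.9,  34.4, 125.2]), array([-0.1, -0. , 28.4])) [ 0.5085 -0.2737  0.2852]
[119.1614  91.7553]
[-120.3567   92.7316]
[117.0056  31.0193]
[-120.6252   31.3155]
[119.0269 -29.2716]
[-121.0009  -28.6448]
[118.156  -88.2817]
[-118.7653  -88.3099]
```

```bash
sed -i 's/MC=np.array(.*\]);/MC=np.array([.5205,-.107]);/' h.py
python3 -m handwheel '[40,11,0,0,0,10,0, 80,23,20,0,0,20,0, 116,34,60,0,0,28.4,0, 116,34,100,0,0,28.4,0, 116,34,125,0,0,28.4,0, 116,34,150,0,0,28.4,0, 116,34,160,0,0,28.4,0,116,34,160,0,0,28.4,0]'
python3 - <<'E'
from h import *
print(go([*m2w(16,-47.5),.105],66))
p=snap("side"); i=p["color"][180:330,170:370]; cv2.imwrite('pics/s1.png',cv2.resize(i,None,fx=4,fy=4,interpolation=cv2.INTER_CUBIC))
E
```

```text
time: 7.0
ee_pos: [0.5333, -0.1548, 0.1258]
ee_rot: [-0.001, 0.838, 0.545, -0.0]
contact_force: [0.7, 0.6, -0.4]
finger_gap: 0.182
finger_force: 68.3
(array([-0.4,  0.6, 20.8]), array([-0.1,  0. ,  0.1]))
```

View pics/s1.png

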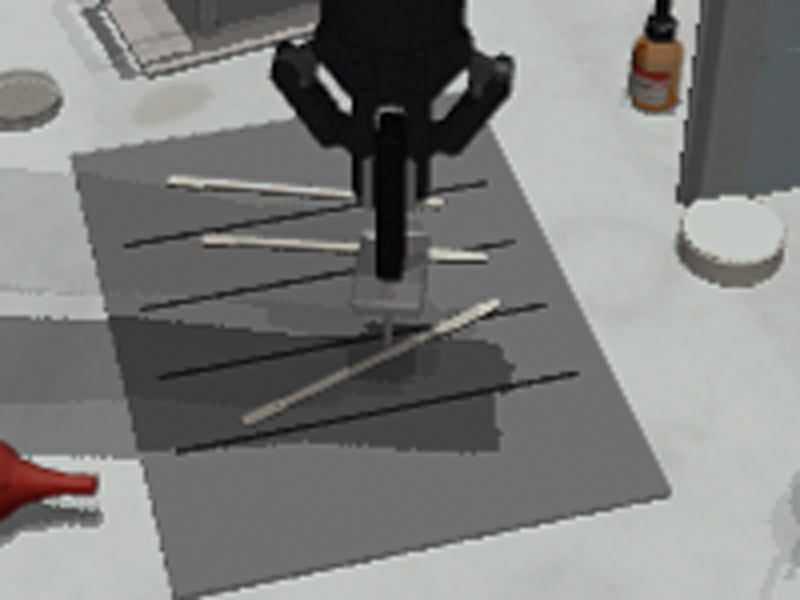

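Seen from the side, the teeth end at about (387,330), just above the middle of spatula C. Next I lower them until they nearly touch the mat.

```bash
python3 -m handwheel '[0,0,8,0,0,0,0, 0,0,14,0,0,0,0, 0,0,18,0,0,0,0, 0,0,19,0,0,0,0, 0,0,19,0,0,0,0, 0,0,19,0,0,0,0]'
python3 -m handwheel '[0,0,1,0,0,0,0, 0,0,2,0,0,0,0, 0,0,2,0,0,0,0]'
python3 -m handwheel '[0,0,1,0,0,0,0, 0,0,1,0,0,0,0, 0,0,1,0,0,0,0]'
```

```text
time: 7.8
ee_pos: [0.5339, -0.1548, 0.1075]
ee_rot: [0.0, 0.838, 0.545, 0.0]
contact_force: [0.1, 0.2, -2.0]
finger_gap: 0.18
finger_force: 68.3
time: 8.18
ee_pos: [0.5336, -0.1547, 0.1052]
ee_rot: [-0.0, 0.838, 0.545, -0.0]
contact_force: [-0.1, 0.4, -1.1]
finger_gap: 0.176
finger_force: 68.3
time: 8.55
ee_pos: [0.5337, -0.1547, 0.1043]
ee_rot: [-0.0, 0.838, 0.545, -0.0]
contact_force: [0.6, 0.7, -1.4]
finger_gap: 0.177
finger_force: 68.3
```

```bash
python3 -m handwheel '[0,0,1,0,0,0,0, 0,0,1,0,0,10,0, 0,0,1,0,0,20,0, 0,0,1,0,0,26,0, 0,0,1,0,0,31,0, 0,0,1,0,0,36,0, 0,0,1,0,0,40,0, 0,0,1,0,0,43,0, 0,0,1,0,0,43,0]'
python3 - <<'E'
from h import *
np.set_printoptions(precision=4,suppress=True)
print(go([*m2w(16,-30),.1035],22.6))
for n in("wrist","side"):
    p=snap(n,n+"2.png"); print(spats(p,MC,MA))
E
```

```text
time: 9.68
ee_pos: [0.5337, -0.1547, 0.1033]
ee_rot: [-0.0, 0.98, 0.2, -0.0]
contact_force: [0.2, 0.7, -1.5]
finger_gap: 0.184
finger_force: 68.4
(array([  7.5, -15.1,  -0.2]), array([-0. ,  0. ,  0.5]))
[[   0.3  109.5  -22.3  181.9 2057. ]
 [  11.3   49.8  -20.5  181.7 1793. ]
 [  71.8  -47.5    0.6   47.5  609. ]
 [  20.5  -24.6  -18.9   16.   136. ]]
[[-53.3 183.8   0.1 164.   63. ]
 [-25.6 120.4 -21.6 123.3 104. ]
 [-23.   62.4 -19.6 104.1  70. ]
 [ 76.4  25.  -20.8  42.7  42. ]
 [ 84.3 -47.4  -2.   24.   28. ]]
```

```bash
python3 -m handwheel '[1,-2,0,0,0,0,0, 2.5,-5,0,0,0,0,0, 4,-8,0,0,0,0,0, 5.5,-11,0,0,0,0,0, 6.5,-13,0,0,0,0,0, 7.5,-15,0,0,0,0,0, 7.5,-15,0,0,0,0,0]' >/dev/null
python3 -m handwheel '[0,0,-12,0,0,0,0, 0,0,-30,0,0,0,0, 0,0,-60,0,0,0,0, 0,0,-60,0,0,0,0]'
python3 - <<'E'
from h import *
np.set_printoptions(precision=4,suppress=True)
for n in("wrist","side"):
    p=snap(n); print(spats(p,MC,MA))
# A: rake start on rod 11 mm right of mid
x,y,a=.3,109.5,-22.3
print(go([*m2w(x+11,y+11*np.tan(np.radians(a))),.1635],105))
E
```

```text
time: 11.15
ee_pos: [0.5377, -0.1392, 0.1675]
ee_rot: [0.002, 0.98, 0.2, 0.003]
contact_force: [-0.7, 0.2, -0.6]
finger_gap: 0.181
finger_force: 68.6
[[   0.8  109.2  -22.3  180.8 1115. ]
 [  11.4   49.6  -20.4  180.9 1092. ]
 [  87.6  -45.    -6.2   14.2  108. ]
 [   6.7  -13.6  -25.5   21.9  134. ]]
[[-42.2 184.   -0.5  52.   20. ]
 [-29.9 120.9 -21.6 111.2  65. ]
 [-23.   62.4 -19.6 104.1  65. ]
 [ 73.9  25.7 -20.6  47.7  46. ]]
(array([  55.7, -123.4,    0.6]), array([  0.1,  -0. , -81.9]))
```

```bash
python3 -m handwheel '[7,-15,0,0,0,-10,0, 14,-30,0,0,0,-20,0, 21,-46,0,0,0,-30.5,0, 28,-62,0,0,0,-41,0, 35,-77,0,0,0,-51,0, 42,-92,0,0,0,-61,0, 49,-108,0,0,0,-71.5,0, 55.7,-123.4,0,0,0,-82,0, 55.7,-123.4,0,0,0,-82,0, 55.7,-123.4,0,0,0,-82,0]'
python3 - <<'E'
from h import *
np.set_printoptions(precision=4,suppress=True)
for n in("side","top"):
    p=snap(n,n+"3.png"); print(spats(p,MC,MA))
x,y,a=.5,109.4,-22.3
print(go([*m2w(x+11,y+11*np.tan(np.radians(a))),.1035],105))
i=p["color"][90:330,90:490];cv2.imwrite('pics/t3c.png',cv2.resize(i,None,fx=2,fy=2))
E
```

```text
time: 12.5
ee_pos: [0.5371, -0.003, 0.1626]
ee_rot: [-0.0, 0.609, 0.793, -0.0]
contact_force: [-0.1, 0.1, -1.2]
finger_gap: 0.178
finger_force: 68.5
[[-49.8 128.4 -21.   68.7  38. ]
 [ 74.9  79.1 -16.7  20.7  17. ]
 [-28.9  64.6 -14.9  30.2  13. ]
 [  7.9  51.  -14.9  27.7  12. ]
 [ 81.2  23.7 -19.6  32.6  32. ]
 [  5.3 -30.7  -9.5 175.3 127. ]]
[[127.1 165.2  88.5  41.3  87. ]
 [ 93.7 165.9 -83.4  39.6  84. ]
 [ 69.3 136.9  -3.4  55.7  68. ]
 [ 66.7 116.4  -4.1  70.1  77. ]
 [ 80.4  26.2 -19.7  30.8  29. ]
 [ 69.7 -39.6  -9.6  45.4  38. ]
 [-70.5 -15.7  -9.1  15.9  15. ]]
(array([-0. ,  0.9, 59.5]), array([-0.,  0., -0.]))
```

View pics/side3.png

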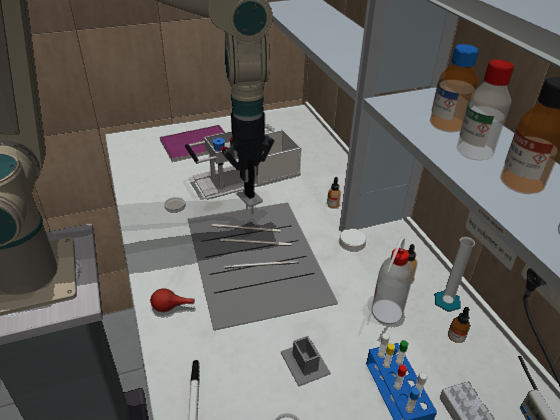

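The side view shows spatula C on its line (side fit: y -31 mm) but turned -9.5°, so the translation turned it. I'll square it with the tooth couple afterwards. For A and B I'll slide first and do the squaring turn last.

```bash
python3 -m handwheel '[0,1,25,0,0,0,0, 0,1,45,0,0,0,0, 0,1,55,0,0,0,0, 0,1,59,0,0,0,0, 0,1,59,0,0,0,0]'
python3 -m handwheel '[-3,-1,0,0,0,0,0, -6,-2,0,0,0,0,0, -9,-3,0,0,0,0,0, -12,-4,0,0,0,0,0, -14.2,-4.8,0,0,0,0,0, -14.2,-4.8,0,0,0,0,0]'
python3 -m handwheel '[0,0,0,0,0,-8,0, 0,0,0,0,0,-16,0, 0,0,0,0,0,-24,0, 0,0,0,0,0,-31,0, 0,0,0,0,0,-37,0, 0,0,0,0,0,-42,0, 0,0,0,0,0,-46,0, 0,0,0,0,0,-46,0]'
python3 -m handwheel '[0,0,-10,0,0,0,0, 0,0,-30,0,0,0,0, 0,0,-60,0,0,0,0, 0,0,-60,0,0,0,0]'
python3 - <<'E'
from h import *
x,y,a=11.4,49.7,-20.4
print(go([*m2w(x+11,y+11*np.tan(np.radians(a))),.1635],105))
E
```

```text
time: 13.22
ee_pos: [0.5388, -0.0026, 0.1046]
ee_rot: [0.0, 0.608, 0.794, 0.0]
contact_force: [0.4, -0.6, -0.8]
finger_gap: 0.176
finger_force: 68.5
time: 13.98
ee_pos: [0.5375, -0.0176, 0.1043]
ee_rot: [-0.0, 0.608, 0.794, -0.0]
contact_force: [-0.5, -0.3, -1.5]
finger_gap: 0.179
finger_force: 68.5
time: 14.98
ee_pos: [0.5375, -0.0172, 0.1042]
ee_rot: [-0.0, 0.25, 0.968, -0.0]
contact_force: [-0.3, -0.2, -0.5]
finger_gap: 0.177
finger_force: 68.5
time: 15.48
ee_pos: [0.5403, -0.0177, 0.1676]
ee_rot: [0.003, 0.25, 0.968, 0.0]
contact_force: [0.9, -0.3, -1.0]
finger_gap: 0.177
finger_force: 68.5
(array([-26.5, -36.9,   4.2]), array([ 0.3,  0.3, 46.1]))
```

```bash
python3 -m handwheel '[-7,-9,0,0,0,10,0, -14,-18,0,0,0,20,0, -20,-28,0,0,0,30,0, -26.5,-37,0,0,0,40,0, -26.5,-37,0,0,0,46,0, -26.5,-37,0,0,0,46,0, -26.5,-37,0,0,0,46,0]'
python3 - <<'E'
from h import *
np.set_printoptions(precision=4,suppress=True)
for n in("side","top","wrist"):
    p=snap(n,n+"4.png"); print(n,spats(p,MC,MA))
x,y,a=11.4,49.7,-20.4
print(go([*m2w(x+11,y+11*np.tan(np.radians(a))),.1035],105))
E
```

```text
time: 16.35
ee_pos: [0.5425, -0.0623, 0.1638]
ee_rot: [-0.0, 0.608, 0.794, -0.0]
contact_force: [0.8, -0.5, -1.7]
finger_gap: 0.174
finger_force: 68.4
side [[ -3.3  79.4   2.5 179.7 166. ]
 [ 85.5  20.7 -14.7  22.7  20. ]
 [ 78.3 -43.9  -8.   26.6  18. ]
 [ -3.7 -29.9  -9.7 110.1  64. ]]
top [[105.5 166.8  -8.8  57.7  58. ]
 [123.4  83.6   8.9  22.4  24. ]
 [104.  145.9 -10.   45.7  50. ]
 [ 80.7   7.   -9.1  47.5  54. ]
 [ 75.6 -13.2 -10.4  52.1  56. ]
 [ 80.4 -41.8  -5.7  21.8  13. ]]
wrist [[  -5.    90.1    0.4  180.9 1214. ]
 [ -44.8   70.4  -19.9   62.   391. ]
 [  -6.1   37.3  -56.5    5.3   22. ]
 [  26.1   42.4   11.5   46.1  468. ]
 [  75.7   24.9  -21.2   45.7  303. ]
 [ -36.3  -26.1  -10.4   95.3  383. ]
 [-132.3 -121.4  -89.3   28.2   98. ]]
(array([-1.2,  2.6, 60.7]), array([-0. , -0. ,  0.1]))
```

```bash
python3 -m handwheel '[-1,2,25,0,0,0,0, -1,2,45,0,0,0,0, -1,2,55,0,0,0,0, -1,2,60,0,0,0,0, -1,2,60,0,0,0,0]'
python3 -m handwheel '[-3,-1,0,0,0,0,0, -6,-2,0,0,0,0,0, -9,-3,0,0,0,0,0, -12,-4,0,0,0,0,0, -14.8,-5,0,0,0,0,0, -14.8,-5,0,0,0,0,0]'
python3 -m handwheel '[0,0,0,0,0,-8,0, 0,0,0,0,0,-16,0, 0,0,0,0,0,-24,0, 0,0,0,0,0,-31,0, 0,0,0,0,0,-37,0, 0,0,0,0,0,-42,0, 0,0,0,0,0,-46,0, 0,0,0,0,0,-46,0]'
python3 -m handwheel '[0,0,-10,0,0,0,0, 0,0,-30,0,0,0,0, 0,0,-60,0,0,0,0, 0,0,-60,0,0,0,0]'
python3 - <<'E'
from h import *
x,y,a=5.3,-30.7,-9.5
print(go([*m2w(x,y),.1635],115))
E
```

```text
time: 17.12
ee_pos: [0.5453, -0.063, 0.1045]
ee_rot: [0.0, 0.608, 0.794, 0.0]
contact_force: [0.0, -1.3, -0.9]
finger_gap: 0.178
finger_force: 68.5
time: 17.88
ee_pos: [0.5441, -0.0788, 0.1043]
ee_rot: [0.0, 0.608, 0.794, -0.0]
contact_force: [0.1, 0.2, -1.0]
finger_gap: 0.179
finger_force: 68.5
time: 18.88
ee_pos: [0.544, -0.0785, 0.1043]
ee_rot: [-0.0, 0.25, 0.968, 0.0]
contact_force: [-0.8, 0.5, -1.0]
finger_gap: 0.179
finger_force: 68.5
time: 19.38
ee_pos: [0.5467, -0.0792, 0.1677]
ee_rot: [0.003, 0.25, 0.968, -0.0]
contact_force: [0.8, -0.4, -1.3]
finger_gap: 0.18
finger_force: 68.5
(array([ -8.5, -62.4,   4.2]), array([ 0.2,  0.3, 36. ]))
```

```bash
python3 -m handwheel '[-2,-16,0,0,0,10,0, -4,-32,0,0,0,20,0, -6,-48,0,0,0,30,0, -8.5,-62.4,0,0,0,36,0, -8.5,-62.4,0,0,0,36,0, -8.5,-62.4,0,0,0,36,0]'
python3 - <<'E'
from h import *
np.set_printoptions(precision=4,suppress=True)
for n in("side","top","wrist"):
    p=snap(n,n+"5.png"); print(n,spats(p,MC,MA))
print(go([*m2w(5,-30),.1035],115))
E
```

```text
time: 20.12
ee_pos: [0.5211, -0.1368, 0.1638]
ee_rot: [-0.0, 0.536, 0.844, 0.0]
contact_force: [-1.5, 0.8, -2.0]
finger_gap: 0.175
finger_force: 68.5
side [[-42.2 184.   -0.5  52.   20. ]
 [ 72.3  90.    0.9  28.3  30. ]
 [-47.8  89.8   1.2  90.8  64. ]
 [ 63.8  29.    0.5  63.5  64. ]
 [-28.9  27.4   1.  107.2  77. ]
 [ 83.  -45.1  -8.6  21.8  15. ]]
top [[ 117.5 -110.5   81.8  104.3  401. ]
 [  81.3   -4.2  -17.    50.7   52. ]
 [  77.5  -24.5  -18.    44.4   51. ]
 [  77.4   32.     1.8   27.6   19. ]
 [  68.4   92.7   -3.    24.8   21. ]
 [  33.5 -158.7  -18.    50.3   55. ]
 [  25.1 -178.4  -19.    53.6   57. ]]
wrist [[  -5.1   89.9    0.3  181.1 1418. ]
 [   5.7   29.8    0.5  180.8 1177. ]
 [  19.9  -27.9   -0.5   22.9  259. ]
 [  79.3  -43.7  -12.7   32.6  210. ]]
(array([-1.4,  1.8, 60.6]), array([-0. , -0. ,  0.2]))
```

View pics/wrist5.png

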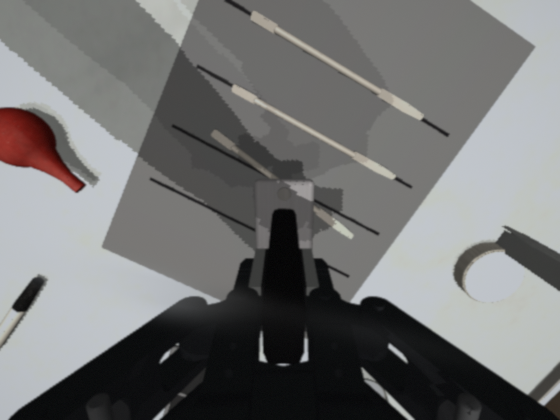

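Spatulas A, (255,18)-(420,112), and B, (235,90)-(392,175), now lie on their lines. Only C, (215,135)-(350,235), is still skewed.

```bash
python3 -m handwheel '[-1,2,25,0,0,0,0, -1,2,45,0,0,0,0, -1,2,55,0,0,0,0, -1,2,60,0,0,0,0, -1,2,60,0,0,0,0]'
python3 -m handwheel '[0,0,0,0,0,-8,0, 0,0,0,0,0,-16,0, 0,0,0,0,0,-23,0, 0,0,0,0,0,-28,0, 0,0,0,0,0,-32,0, 0,0,0,0,0,-35.5,0, 0,0,0,0,0,-35.5,0]'
python3 -m handwheel '[0,0,-10,0,0,0,0, 0,0,-30,0,0,0,0, 0,0,-60,0,0,0,0, 0,0,-100,0,0,0,0, 0,0,-100,0,0,0,0,0,0,-100,0,0,0,0]'
python3 - <<'E'
from h import *
print(go([.500,-.423,.20],94.5))
E
```

```text
time: 20.9
ee_pos: [0.5238, -0.1373, 0.1045]
ee_rot: [0.0, 0.537, 0.844, 0.0]
contact_force: [-0.2, -0.2, -1.4]
finger_gap: 0.182
finger_force: 68.6
time: 21.78
ee_pos: [0.5243, -0.1376, 0.1052]
ee_rot: [0.001, 0.254, 0.967, -0.0]
contact_force: [-0.3, 0.7, -0.8]
finger_gap: 0.18
finger_force: 68.5
time: 22.52
ee_pos: [0.5234, -0.1373, 0.2044]
ee_rot: [0.0, 0.254, 0.967, -0.0]
contact_force: [-0.4, -0.1, -1.1]
finger_gap: 0.178
finger_force: 68.5
(array([-120. , -260.4,    4.4]), array([ 0. ,  0. , 56.1]))
```

```bash
python3 -m handwheel '[-27,-50,0,0,0,10,0, -55,-100,0,0,0,20,0, -83,-150,0,0,0,30,0, -110,-200,0,0,0,40,0, -138,-250,0,0,0,50,0, -138,-250,0,0,0,56,0, -138,-250,0,0,0,56,0, -138,-250,0,0,0,56,0]'
python3 - <<'E'
from h import *
np.set_printoptions(precision=4,suppress=True)
print(go([.5208,-.4229,.107],94.5))
for n in("top","side"):
    p=snap(n); print(n,spats(p,MC,MA))
    for r in imaging.place_of(p,"stand_mouth")[:2]: print(np.round(r["xy"]),r["conf"],at_z(p,r["xy"],.048))
C=cloud(p); m=(abs(C[...,2]-.048)<.004)&(abs(C[...,0]-.52)<.04)&(abs(C[...,1]+.42)<.05); print(m.sum(),cv2.minAreaRect((C[m][:,:2]*1000).astype(np.float32)))
i=p["color"][250:400,230:430];cv2.imwrite('pics/s6.png',cv2.resize(i,None,fx=4,fy=4))
E
```

```text
time: 23.52
ee_pos: [0.5205, -0.4217, 0.203]
ee_rot: [-0.001, 0.678, 0.736, 0.0]
contact_force: [0.3, 0.2, -0.6]
finger_gap: 0.179
finger_force: 68.8
(array([-1.4,  0.3, 96. ]), array([-0.1, -0.1,  0.2]))
top [[ 71.8  31.5  -1.2  44.4  45. ]
 [ 58.9  91.8   1.2  49.4  43. ]
 [ 71.4 -29.5   0.2  44.3  44. ]
 [-28.  -30.    2.4  18.8  15. ]
 [-68.9  29.9   1.4  21.2  20. ]
 [-68.1 -28.8  -1.7  23.9  24. ]
 [-80.5  90.6   1.4  18.6  18. ]]
[443. 223.] 0.62 [ 0.5381 -0.4975  0.048 ]
[415. 232.] 0.55 [ 0.5128 -0.4244  0.048 ]
side [[-42.2 184.   -0.5  52.   20. ]
 [ -3.4  88.8   0.2 179.7 153. ]
 [  5.6  28.4   0.3 179.7 164. ]
 [-22.1 -31.3   0.5 120.5  95. ]]
[305. 347.] 0.98 [ 0.5205 -0.4215  0.048 ]
[226. 150.] 0.44 [0.5614 0.3201 0.048 ]
160 ((521.7017822265625, -424.3169250488281), (33.537200927734375, 52.790096282958984), 3.331111431121826)
```

View pics/s6.png

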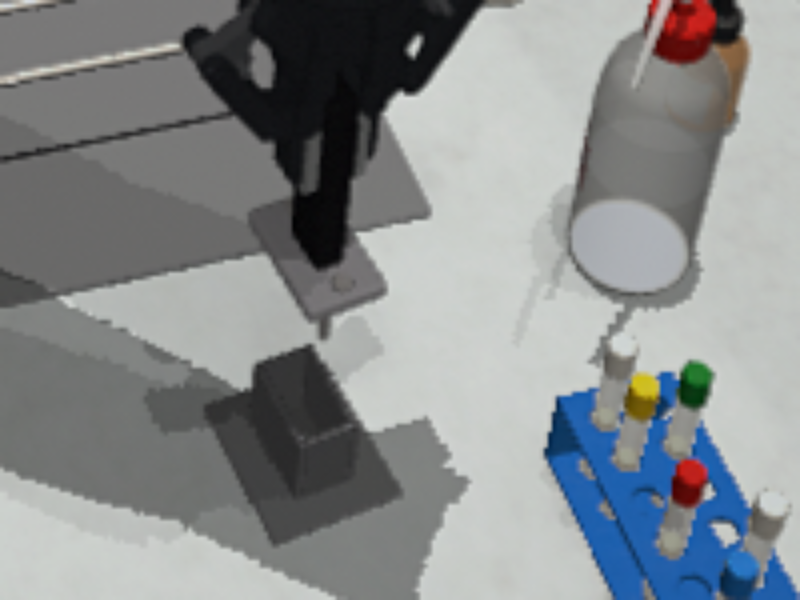

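The stand is empty, with its mouth at about (305,390), and the rake is directly above it. All three spatulas are within 3° of their lines.

```bash
python3 -m handwheel '[-1.4,0.3,20,0,0,0,0, -1.4,0.3,40,0,0,0,0, -1.4,0.3,60,0,0,0,0, -1.4,0.3,75,0,0,0,0, -1.4,0.3,86,0,0,0,0, -1.4,0.3,93,0,0,0,0, -1.4,0.3,95,0,0,0,0, -1.4,0.3,95,0,0,0,0, -1.4,0.3,95,0,0,0,0]'
python3 -m handwheel '[0,0,1,0,0,0,0, 0,0,1,0,0,0,0, 0,0,1,0,0,0,0]'
```

```text
time: 24.85
ee_pos: [0.5218, -0.4247, 0.1101]
ee_rot: [0.001, 0.678, 0.735, -0.0]
contact_force: [0.7, -0.7, -1.7]
finger_gap: 0.177
finger_force: 68.8
time: 25.22
ee_pos: [0.5215, -0.4243, 0.1084]
ee_rot: [0.0, 0.678, 0.735, 0.0]
contact_force: [-0.3, -0.3, -0.8]
finger_gap: 0.176
finger_force: 68.8
```

```bash
python3 -m handwheel '[0,0,1,0,0,0,0, 0,0,2,0,0,0,0, 0,0,2,0,0,0,0]'
python3 -m handwheel '[0,0,0,0,0,0,0.3, 0,0,0,0,0,0,0.5, 0,0,0,0,0,0,0.7, 0,0,0,0,0,0,0.9, 0,0,0,0,0,0,0.9, 0,0,-20,0,0,0,0.9, 0,0,-50,0,0,0,0.9, 0,0,-100,0,0,0,0.9, 0,0,-150,0,0,0,0.9, 0,0,-150,0,0,0,0.9]'
python3 - <<'E'
from h import *
np.set_printoptions(precision=4,suppress=True)
p=snap("side")
for k,z in (("rake_grip",.123),("stand_mouth",.048),("pan_handle",.12),("pan_hinge",.1)):
    for r in imaging.place_of(p,k)[:2]: print(k,np.round(r["xy"]),r["conf"],at_z(p,r["xy"],z))
C=cloud(p); m=(C[...,2]>.156)&(C[...,2]<.17)&(abs(C[...,0]-.52)<.05)&(abs(C[...,1]+.42)<.05); print(m.sum(),C[m].mean(0))
print(go([.40,.12,.27],90))
E
```

```text
time: 25.6
ee_pos: [0.5216, -0.4244, 0.1071]
ee_rot: [0.0, 0.678, 0.735, -0.0]
contact_force: [-1.0, 1.8, 3.6]
finger_gap: 0.176
finger_force: 69.5
time: 26.85
ee_pos: [0.5242, -0.4268, 0.2646]
ee_rot: [0.007, 0.678, 0.735, -0.0]
contact_force: [0.7, -0.5, -0.6]
finger_gap: 0.9
finger_force: 0.0
rake_grip [309. 317.] 0.85 [ 0.5276 -0.4126  0.123 ]
stand_mouth [303. 350.] 0.63 [ 0.5149 -0.4261  0.048 ]
pan_handle [189. 155.] 0.71 [0.4331 0.2127 0.12  ]
pan_hinge [249. 145.] 0.72 [0.6142 0.2442 0.1   ]
pan_hinge [225. 150.] 0.72 [0.5393 0.2362 0.1   ]
103 [ 0.5215 -0.4272  0.1591]
(array([551.5, -76.9, -13.9]), array([-0.1, -0.1,  4.6]))
```

```bash
python3 -m handwheel '[55,-6,-4,0,0,0,0.9, 115,-13,-14,0,0,0,0.9, 175,-19,-14,0,0,0,0.9, 235,-26,-14,0,0,2,0.9, 295,-33,-14,0,0,4,0.9, 355,-40,-14,0,0,4.6,0.9, 415,-45,-14,0,0,4.6,0.9, 475,-48,-14,0,0,4.6,0.5, 530,-50,-14,0,0,4.6,0.5, 530,-50,-14,0,0,4.6,0.5]'
python3 -m handwheel '[0,0,0,0,0,0,0.5, 0,0,0,0,0,0,0.5]' >/dev/null
python3 - <<'E'
from h import *
np.set_printoptions(precision=4,suppress=True)
print(tool()[0])
p=snap("wrist","w7.png")
for k,z in (("pan_handle",.12),("pan_hinge",.1)):
    for r in imaging.place_of(p,k)[:2]: print(k,np.round(r["xy"]),r["conf"],at_z(p,r["xy"],z),at_d(p,r["xy"]))
E
```

```text
time: 28.35
ee_pos: [0.4273, 0.103, 0.2689]
ee_rot: [-0.001, 0.705, 0.709, -0.001]
contact_force: [0.1, -0.5, -0.7]
finger_gap: 0.498
finger_force: 0.0
[0.4292 0.0989 0.2698]
pan_handle [299.  50.] 0.85 [0.4416 0.2212 0.12  ] [0.4407 0.221  0.1261]
pan_hinge [485.  30.] 0.76 [0.6114 0.2397 0.1   ] [0.608  0.2392 0.1045]
```

View pics/w7.png

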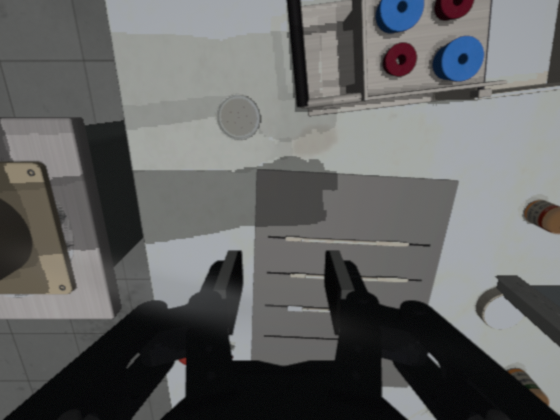

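The handle bar runs (293,0)-(302,105) and the pan's end wall starts at column 362. The gap between them is clear, and the stoppers sit inside the pan.

Run:
```python
from h import *
np.set_printoptions(precision=4,suppress=True)
for n in("wrist","top"):
    p=snap(n); C=cloud(p); g=p["color"].max(-1)
    m=(C[...,2]>.112)&(C[...,2]<.135)&(abs(C[...,0]-.44)<.025)&(abs(C[...,1]-.22)<.06)&(g<70)
    print(n,m.sum(),cv2.minAreaRect((C[m][:,:2]*1000).astype(np.float32)),C[m].mean(0))
print(go([.4405,.2205,.18],96))
```

```text
wrist 1378 ((441.0079040527344, 215.9981689453125), (11.275404930114746, 84.69686126708984), 6.093868255615234) [0.4406 0.2181 0.1252]
top 0 ((0.0, 0.0), (0.0, 0.0), 0.0) [nan nan nan]
(array([121.3,  10.8,  90.3]), array([-0. ,  0. , -6.1]))<stdin>:6: RuntimeWarning: Mean of empty slice.
  ret = um.true_divide(
```

```bash
python3 -m handwheel '[60,5,0,0,0,-3,0.45, 121,11,0,0,0,-6,0.45, 121,11,40,0,0,-6,0.45, 121,11,80,0,0,-6,0.45, 121,11,120,0,0,-6,0.45, 121,11,150,0,0,-6,0.45, 121,11,169,0,0,-6,0.45, 121,11,169,0,0,-6,0.45, 121,11,169,0,0,-6,0.45]'
python3 -m handwheel '[0,0,0,0,0,0,0.2, 0,0,0,0,0,0,0.1, 0,0,0,0,0,0,0, 0,0,0,0,0,0,0, 0,0,0,0,0,0,0, 0,0,0,0,0,0,0]' 40
python3 - <<'E'
from h import *
np.set_printoptions(precision=1,suppress=True)
# arc rows in tool axes (x_t along pan y, y_t along pan x, z_t down)
r,f=np.hypot(172,20),np.arctan2(20,172)
for t in (.1,.2,.3,.4,.5,.6,.7,.8,.9,1.0,1.1,1.2,1.25): print(t, round(172-r*np.cos(f+t),1), round(20-r*np.sin(f+t),1))
E
```

```text
time: 29.98
ee_pos: [0.4412, 0.2211, 0.1022]
ee_rot: [0.0, 0.669, 0.743, 0.001]
contact_force: [-0.6, -0.0, -0.0]
finger_gap: 0.454
finger_force: 0.0
time: 30.72
ee_pos: [0.4419, 0.2214, 0.1026]
ee_rot: [0.001, 0.669, 0.743, 0.001]
contact_force: [2.3, -0.8, 5.8]
finger_gap: 0.116
finger_force: 39.4
0.1 2.9 -17.1
0.2 7.4 -33.8
0.3 13.6 -49.9
0.4 21.4 -65.4
0.5 30.6 -80.0
0.6 41.3 -93.6
0.7 53.3 -106.1
0.8 66.5 -117.3
0.9 80.7 -127.2
1.0 95.9 -135.5
1.1 111.8 -142.4
1.2 128.3 -147.6
1.25 136.7 -149.5
```

```bash
python3 -m handwheel '[0,1,-8,0,0,0,0, 0,2.9,-17.1,0,0,0,0, 0,7.4,-33.8,0,0,0,0, 0,13.6,-49.9,0,0,0,0, 0,21.4,-65.4,0,0,0,0, 0,30.6,-80,0,0,0,0, 0,30.6,-80,0,0,0,0]'
python3 -m handwheel '[0,10.7,-13.6,0,0,0,0, 0,22.7,-26.1,0,0,0,0, 0,35.9,-37.3,0,0,0,0, 0,50.1,-47.2,0,0,0,0, 0,65.3,-55.5,0,0,0,0, 0,73,-59,0,0,0,0, 0,81.2,-62.4,0,0,0,0, 0,89,-65.2,0,0,0,0, 0,97.7,-67.6,0,0,0,0, 0,97.7,-67.6,0,0,0,0]'
python3 - <<'E'
from h import *
s=snap("side","s8.png"); i=s["color"][60:240,130:340]; cv2.imwrite('pics/s8c.png',cv2.resize(i,(800,686))[:600])
for r in imaging.place_of(s,"rubber_stopper_1_mid"): print(r)
E
```

```text
time: 31.6
ee_pos: [0.4701, 0.2245, 0.182]
ee_rot: [-0.001, 0.669, 0.743, -0.0]
contact_force: [-2.5, 2.4, -1.9]
finger_gap: 0.12
finger_force: 39.3
time: 32.85
ee_pos: [0.5675, 0.2355, 0.2516]
ee_rot: [-0.001, 0.669, 0.743, 0.001]
contact_force: [-5.3, 1.8, 9.9]
finger_gap: 0.123
finger_force: 42.0
{'xy': [257.2, 254.2], 'conf': 0.69}
```

View pics/s8c.png

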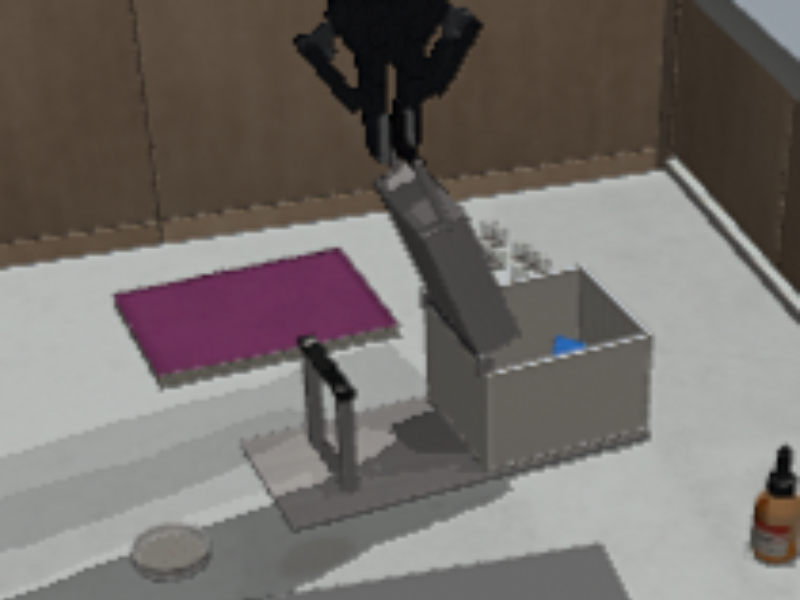

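The pan stands steeply in the side view, and a blue stopper shows in the bin at (570,345). The overhead camera should show the rest.

```bash
python3 -m handwheel '[0,4,-1,0,0,0,0, 0,4,-1,0,0,0,0, 0,4,-1,0,0,0,0, 0,4,-1,0,0,0,0]' | grep -E 'pos|contact'
python3 - <<'E'
from h import *
p=snap("top"); i=p["color"][120:240,100:240]; cv2.imwrite('pics/t9.png',cv2.resize(i,None,fx=4,fy=4))
h=cv2.cvtColor(p["color"],cv2.COLOR_BGR2HSV)
for r in imaging.spot_in(p,"rubber_stopper_1_mid"): print(r)
E
```

```text
ee_pos: [0.5714, 0.236, 0.2523]
contact_force: [-3.2, 2.7, 8.7]
{'xy': [173.3, 174.4], 'conf': 0.64}
```

View pics/t9.png

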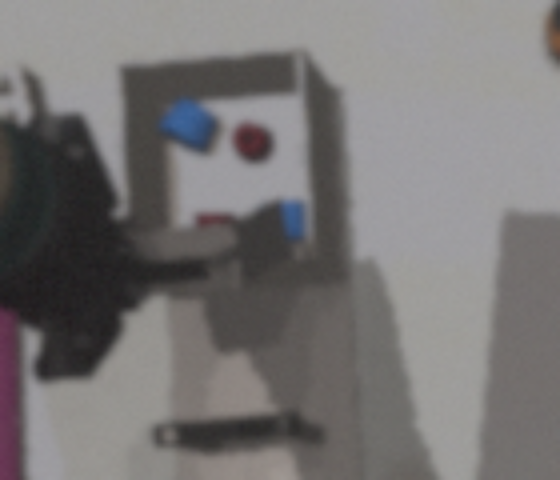

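All four stoppers show inside the bin: blue (190,122), red (253,141), red (212,220) and blue (290,220). I can lower the pan gently now.

```bash
python3 -m handwheel '[0,-4,1,0,0,0,0, 0,-12,3.5,0,0,0,0, 0,-20.5,6.2,0,0,0,0, 0,-36.4,13.1,0,0,0,0, 0,-51.6,21.4,0,0,0,0, 0,-65.8,31.3,0,0,0,0, 0,-79,42.5,0,0,0,0, 0,-91,55,0,0,0,0, 0,-101.7,68.6,0,0,0,0, 0,-110.9,83.2,0,0,0,0]' | grep -E 'pos|contact'
python3 -m handwheel '[0,-7.8,15.5,0,0,0,0, 0,-14,31.6,0,0,0,0, 0,-16.5,40,0,0,0,0, 0,-18.5,48.3,0,0,0,0, 0,-20.2,57,0,0,0,0, 0,-21.4,64,0,0,0,0, 0,-21.4,65.4,0,0,0,0, 0,-21.4,65.4,0,0,0,0, 0,-21.4,65.4,0,0,0,0]'
```

```text
ee_pos: [0.4624, 0.2233, 0.1667]
contact_force: [5.3, 1.7, -2.7]
time: 35.92
ee_pos: [0.442, 0.2211, 0.1038]
ee_rot: [0.001, 0.669, 0.743, 0.001]
contact_force: [1.6, -1.6, 14.5]
finger_gap: 0.122
finger_force: 43.0
```

```bash
python3 -m handwheel '[0,0,0,0,0,0,0.15, 0,0,0,0,0,0,0.25, 0,0,0,0,0,0,0.4, 0,0,0,0,0,0,0.45, 0,0,0,0,0,0,0.45, 0,0,-20,0,0,0,0.45, 0,0,-60,0,0,0,0.45, 0,0,-120,0,0,0,0.45, 0,0,-170,0,0,0,0.45]'
python3 -m handwheel '[-60,0,0,0,0,0,0.45, -120,-20,0,0,0,0,0.45, -180,-40,0,0,0,0,0.45, -230,-60,0,0,0,0,0.45, -230,-60,-30,0,0,0,0.45, -230,-60,-30,0,0,0,0.45, -230,-60,-30,0,0,0,0.45]'
python3 - <<'E'
from h import *
np.set_printoptions(precision=4,suppress=True)
for n in("top","side"):
    p=snap(n,n+"10.png"); print(n,spats(p,MC,MA))
    C=cloud(p); m=(C[...,2]>.10)&(abs(C[...,0]-.44)<.03)&(abs(C[...,1]-.22)<.06)&(p["color"].max(-1)<70); print(m.sum(),C[m].mean(0))
    if n=="top": cv2.imwrite('pics/t10.png',cv2.resize(p["color"][90:330,90:490],None,fx=2,fy=2))
m=(C[...,2]>.152)&(C[...,2]<.18)&(abs(C[...,0]-.52)<.05)&(abs(C[...,1]+.42)<.05); print(C[m].mean(0))
E
```

```text
time: 37.05
ee_pos: [0.4402, 0.2211, 0.2734]
ee_rot: [0.0, 0.669, 0.743, 0.0]
contact_force: [1.3, -0.2, 0.4]
finger_gap: 0.444
finger_force: 0.0
time: 37.92
ee_pos: [0.4045, -0.0137, 0.3009]
ee_rot: [-0.0, 0.669, 0.743, -0.0]
contact_force: [-0.3, -0.7, -0.8]
finger_gap: 0.45
finger_force: 0.0
top [[71.9 31.4 -0.5 44.1 40. ]
 [76.8  4.4 -7.  39.5 33. ]
 [60.2 92.   0.8 46.7 40. ]]
98 [0.4417 0.2283 0.1254]
side [[-50.5 184.2  -0.2  35.4  14. ]
 [ -3.4  88.8   0.2 179.7 149. ]
 [  6.5  27.9   0.5 178.1 155. ]
 [ 14.5   8.9  -6.4 164.3 107. ]]
81 [0.4405 0.2195 0.1224]
[ 0.5209 -0.4278  0.158 ]
```

View pics/t10.png

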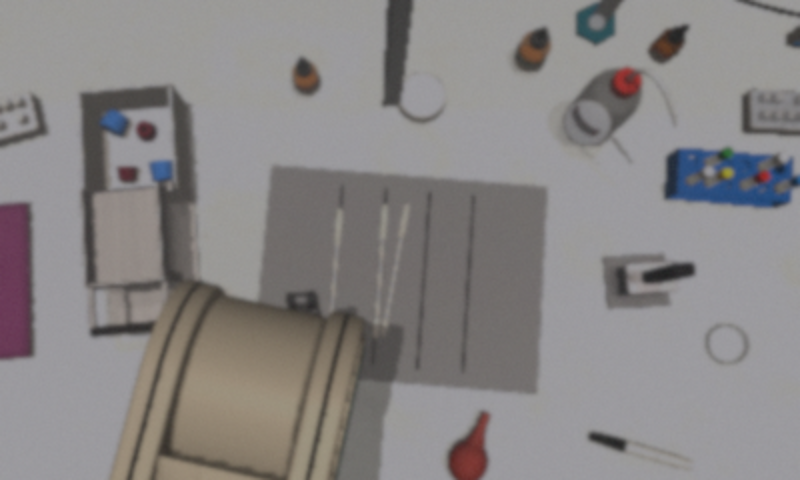

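View pics/side10.png

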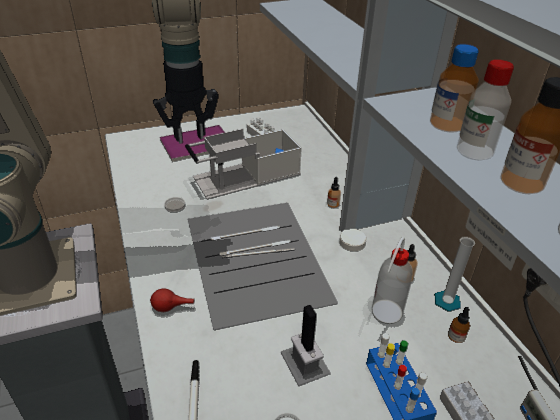

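The overhead view shows the stoppers binned, the pan level and the rake standing. But spatula C has been knocked to lie beside B, at (405,205)-(385,335), and its line is empty. I'll fetch the rake again and push C back.

Run:
```python
from h import *
print(go([.5216,-.4244,.27],94.6))
```

```text
(array([-421.2,   73.5,   29.9]), array([-0.1, -0. ,  1.5]))
```

```bash
python3 -m handwheel '[-58,10,0,0,0,1.5,0.9, -118,20,0,0,0,1.5,0.9, -178,30,0,0,0,1.5,0.9, -238,40,0,0,0,1.5,0.9, -298,52,10,0,0,1.5,0.9, -358,63,20,0,0,1.5,0.9, -400,70,30,0,0,1.5,0.9, -421,73.5,30,0,0,1.5,0.9, -421,73.5,30,0,0,1.5,0.9, -421,73.5,30,0,0,1.5,0.9]'
python3 - <<'E'
from h import *
print(go([.5216,-.4244,.106],94.6))
E
```

```text
time: 39.28
ee_pos: [0.5216, -0.4236, 0.2706]
ee_rot: [-0.001, 0.678, 0.735, 0.0]
contact_force: [0.9, 0.3, -0.1]
finger_gap: 0.9
finger_force: 0.0
(array([-1.100e+00,  1.000e-01,  1.646e+02]), array([-0.1, -0.1, -0. ]))
```

```bash
python3 -m handwheel '[-1,0,30,0,0,0,0.9, -1,0,70,0,0,0,0.9, -1,0,110,0,0,0,0.9, -1,0,140,0,0,0,0.9, -1,0,158,0,0,0,0.9, -1,0,164,0,0,0,0.9, -1,0,164,0,0,0,0.9, -1,0,164,0,0,0,0.9]' | grep -E 'pos|contact'
python3 -m handwheel '[0,0,0,0,0,0,0.1, 0,0,0,0,0,0,0.05, 0,0,0,0,0,0,0, 0,0,0,0,0,0,0, 0,0,0,0,0,0,0, 0,0,0,0,0,0,0,0,0,0,0,0,0,0]' 70
python3 -m handwheel '[0,0,-30,0,0,0,0, 0,0,-60,0,0,0,0, 0,0,-90,0,0,0,0, 50,0,-110,0,0,0,0, 100,0,-120,0,0,0,0, 160,0,-120,0,0,0,0, 220,0,-120,0,0,0,0, 250,0,-120,0,0,0,0, 250,0,-120,0,0,0,0, 250,0,-120,0,0,0,0]'
python3 - <<'E'
from h import *
np.set_printoptions(precision=4,suppress=True)
for n in("wrist","side"):
    p=snap(n,n+"11.png"); print(n,spats(p,MC,MA))
E
```

```text
ee_pos: [0.5226, -0.4268, 0.109]
contact_force: [-0.4, -0.4, -0.2]
time: 41.15
ee_pos: [0.5219, -0.4262, 0.1076]
ee_rot: [0.0, 0.679, 0.734, 0.0]
contact_force: [0.4, 0.1, 1.6]
finger_gap: 0.18
finger_force: 68.5
time: 42.4
ee_pos: [0.502, -0.1772, 0.227]
ee_rot: [-0.0, 0.679, 0.734, -0.0]
contact_force: [0.4, -1.1, -1.6]
finger_gap: 0.177
finger_force: 68.4
wrist [[  -4.7   90.1    0.3  180.5 1097. ]
 [   5.9   29.8    0.4  180.3  884. ]
 [   9.3    9.2   -6.   181.5  835. ]
 [   1.   -91.2   -5.9   42.3  320. ]]
side [[-42.2 184.   -0.5  52.   20. ]
 [ 74.7  87.4   7.3  21.1  24. ]
 [-41.1  90.1   1.2 104.2  74. ]
 [  6.5  28.4   0.3 178.1 146. ]
 [ 20.7   8.4  -6.6 151.9  96. ]]
```

Run:
```python
from h import *
print(go([*m2w(9.3,20.2),.165],176.56))
```

```text
(array([87.9, 35.7, 62.1]), array([ -0. ,   0. , -82.1]))
```

```bash
python3 -m handwheel '[11,4.5,0,0,0,-10,0, 22,9,0,0,0,-20,0, 33,13,10,0,0,-30,0, 44,18,20,0,0,-41,0, 55,22,30,0,0,-51,0, 66,27,40,0,0,-61,0, 77,31,50,0,0,-71.5,0, 88,35.7,62,0,0,-82,0, 88,35.7,62,0,0,-82,0, 88,35.7,62,0,0,-82,0]' | grep -E 'pos'
python3 -m handwheel '[0,0,0,0,0,0,0, 0,0,0,0,0,0,0]' >/dev/null
python3 - <<'E'
from h import *
np.set_printoptions(precision=4,suppress=True)
print(go([*m2w(9.3,20.2),.1045],176.56))
p=snap("wrist"); print(spats(p,MC,MA))
E
```

```text
ee_pos: [0.5311, -0.0872, 0.1656]
(array([ 0.2, -0.6, 61.3]), array([-0. ,  0.1, -0.2]))
[[  -4.7   90.9    0.3  181.  1085. ]
 [ 117.8 -182.5    5.    24.9   61. ]
 [ 135.8 -116.1   89.9  139.   121. ]]
```

```bash
python3 -m handwheel '[0,-0.5,25,0,0,0,0, 0,-0.5,45,0,0,0,0, 0,-0.5,55,0,0,0,0, 0,-0.5,59,0,0,0,0, 0,-0.5,61,0,0,0,0, 0,-0.5,61,0,0,0,0, 0,-0.5,61,0,0,0,0]'
python3 - <<'E'
from h import *
np.set_printoptions(precision=4,suppress=True)
p=snap("side"); print(spats(p,MC,MA)); print(go([*m2w(9.3,-24.5),.1045],176.56))
E
```

```text
time: 44.92
ee_pos: [0.5313, -0.0869, 0.1049]
ee_rot: [0.001, 0.031, 1.0, -0.0]
contact_force: [-0.9, -0.1, -1.0]
finger_gap: 0.182
finger_force: 68.3
[[-42.2 184.   -0.5  52.   20. ]
 [ 65.3  89.4  -2.8  42.3  39. ]
 [-54.4  89.6   1.3  77.5  52. ]
 [ 69.1  29.1   0.8  52.9  57. ]
 [ 82.    0.5  -4.6  28.4  18. ]]
(array([  0.1, -45.3,   0.3]), array([-0. ,  0.1, -0.1]))
```

```bash
python3 -m handwheel '[0,-2,0,0,0,0,0, 0,-5,0,0,0,0,0, 0,-8,0,0,0,0,0, 0,-11,0,0,0,0,0, 0,-14,0,0,0,0,0, 0,-17,0,0,0,0,0, 0,-20,0,0,0,0,0, 0,-23,0,0,0,0,0, 0,-26,0,0,0,0,0, 0,-29,0,0,0,0,0]' | grep pos
python3 -m handwheel '[0,-3,0,0,0,0,0, 0,-6,0,0,0,0,0, 0,-9,0,0,0,0,0, 0,-11.5,0,0,0,0,0, 0,-14,0,0,0,0,0, 0,-16,0,0,0,0,0, 0,-16,0,0,0,0,0]' | grep -E 'pos|contact'
python3 -m handwheel '[0,3,0,0,0,0,0, 0,5,0,0,0,0,0, 0,5,-15,0,0,0,0, 0,5,-40,0,0,0,0, 0,5,-80,0,0,0,0, 0,-30,-100,0,0,0,0, 0,-80,-100,0,0,0,0, 0,-130,-100,0,0,0,0, 0,-130,-100,0,0,0,0, 0,-130,-100,0,0,0,0]' | grep pos
python3 - <<'E'
from h import *
np.set_printoptions(precision=4,suppress=True)
for n in("side","top"):
    p=snap(n); print(n,spats(p,MC,MA))
print(go([.5217,-.4255,.204],94.6))
E
```

```text
ee_pos: [0.529, -0.1159, 0.1043]
ee_pos: [0.5281, -0.1318, 0.1044]
contact_force: [0.5, -0.5, -2.2]
ee_pos: [0.52, -0.2612, 0.2049]
side [[-27.8 183.6   0.1 215.   88. ]
 [-15.9  89.5   0.3 159.4 166. ]
 [ 90.7  30.3  24.   15.3  15. ]
 [-19.6  29.6   1.2 129.2 132. ]
 [ 95.3 -30.5  52.1  10.9  14. ]
 [-33.8 -31.2   1.   91.1  87. ]]
top [[ 71.8  31.4  -1.3  44.4  46. ]
 [ 58.7  93.2   1.4  49.4  46. ]
 [ 78.2 -29.3  -1.4  35.8  33. ]
 [-69.9  91.5   0.2  39.8  31. ]]
(array([ -11.6, -164.8,    0.5]), array([ 0. , -0. , 81.9]))
```

C is back on its line and straight. Next the rake goes home.

```bash
python3 -m handwheel '[-1.5,-20,0,0,0,10,0, -3,-41,0,0,0,20,0, -4.5,-62,0,0,0,30,0, -6,-83,0,0,0,41,0, -7.5,-104,0,0,0,51,0, -9,-125,0,0,0,61,0, -10.5,-146,0,0,0,71.5,0, -11.6,-165,0,0,0,82,0, -11.6,-165,0,0,0,82,0, -11.6,-165,0,0,0,82,0]' >/dev/null
python3 -m handwheel '[0,0,0,0,0,0,0, 0,0,0,0,0,0,0]' >/dev/null
python3 - <<'E'
from h import *
print(tool()[0],go([.5215,-.4250,.108],94.6))
E
```

```text
[ 0.52161191 -0.42603253  0.20444036] (array([ 1. , -0. , 96.4]), array([-0., -0., -0.]))
```

```bash
python3 -m handwheel '[1,0,20,0,0,0,0, 1,0,40,0,0,0,0, 1,0,60,0,0,0,0, 1,0,75,0,0,0,0, 1,0,86,0,0,0,0, 1,0,93,0,0,0,0, 1,0,96,0,0,0,0, 1,0,96,0,0,0,0, 1,0,96,0,0,0,0]' | grep -E 'pos|contact'
python3 -m handwheel '[0,0,1,0,0,0,0, 0,0,2,0,0,0,0, 0,0,2,0,0,0,0]' | grep -E 'pos|contact'
```

```text
ee_pos: [0.5218, -0.4262, 0.109]
contact_force: [-0.1, 0.4, -1.2]
ee_pos: [0.5218, -0.4262, 0.1075]
contact_force: [-0.3, 1.3, 4.6]
```

```bash
python3 -m handwheel '[0,0,0,0,0,0,0.3, 0,0,0,0,0,0,0.5, 0,0,0,0,0,0,0.7, 0,0,0,0,0,0,0.9, 0,0,0,0,0,0,0.9, 0,0,-20,0,0,0,0.9, 0,0,-50,0,0,0,0.9, 0,0,-100,0,0,0,0.9, 0,0,-150,0,0,0,0.9, -60,0,-170,0,0,0,0.9]' | grep pos
python3 -m handwheel '[-60,0,0,0,0,0,0.9, -60,0,0,0,0,0,0.9, -60,0,0,0,0,0,0.9]' | grep pos
python3 - <<'E'
from h import *
np.set_printoptions(precision=4,suppress=True)
for n in("top","side"):
    p=snap(n); print(n,spats(p,MC,MA))
    C=cloud(p); m=(C[...,2]>.10)&(abs(C[...,0]-.44)<.03)&(abs(C[...,1]-.22)<.06)&(p["color"].max(-1)<70); print("handle",C[m].mean(0))
    m=(C[...,2]>.152)&(C[...,2]<.18)&(abs(C[...,0]-.52)<.05)&(abs(C[...,1]+.42)<.05); print("rake",m.sum(),C[m].mean(0),C[m].max(0))
    if n=="top": cv2.imwrite('pics/t12.png',cv2.resize(p["color"][90:330,90:490],None,fx=2,fy=2))
E
```

```text
ee_pos: [0.5281, -0.4837, 0.284]
ee_pos: [0.5306, -0.5446, 0.2766]
top [[ 71.8  31.5  -0.3  44.4  39. ]
 [ 60.2  92.    0.8  46.7  40. ]
 [ 78.2 -29.3  -1.7  35.8  32. ]
 [-69.   31.3   3.3  21.2  17. ]
 [-80.6  91.9   5.   18.6  16. ]
 [-68.1 -28.8  -4.9  13.3  15. ]]
handle [0.4423 0.2203 0.1254]
rake 89 [ 0.5224 -0.422   0.1596] [ 0.5306 -0.4083  0.1669]
side [[-42.2 184.   -0.5  52.   20. ]
 [ -3.4  88.8   0.2 179.7 153. ]
 [  5.6  28.4   0.3 179.7 164. ]
 [ 10.  -31.9  -0.1 178.8 182. ]]
handle [0.4405 0.2184 0.1224]
rake 126 [ 0.5209 -0.4279  0.1583] [ 0.5297 -0.4128  0.1622]
```

View pics/t12.png

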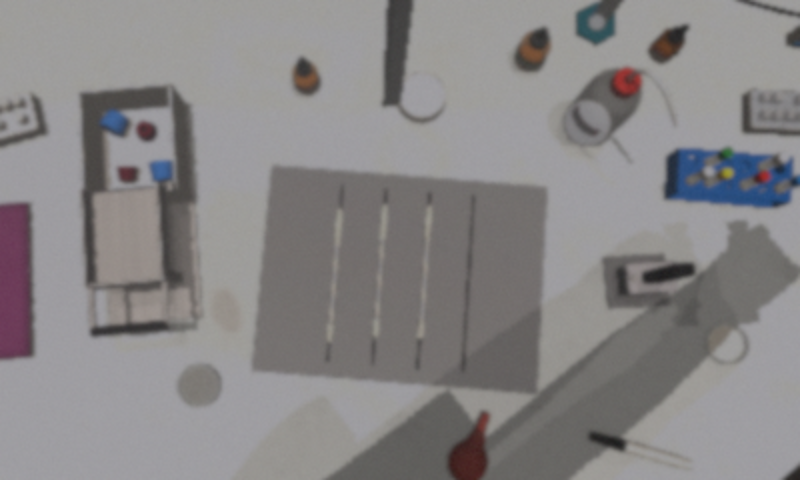

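The picture shows the three spatulas on three lines at columns 335, 380 and 425, and the four stoppers in the bin. The pan is level and the rake is in its stand at (645,278), so I'm handing in.

```bash
python3 -c "
from plant import hand_in
print(hand_in())"
```

```text
the job is handed in; nothing more can be done
None
```

I handed the job in, with no verdict returned; the last pictures showed all three spatulas straight on their own lines, all four stoppers in the bin, the pan lowered level, and the rake back in its stand.

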